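Gauge the reamed bearing block in the vise with the go / no-go plug gauge

TASK

The rolling mill's bronze bearing block has just been reamed and is still clamped in the vise: check its bore with the double-ended plug gauge from the wooden rest. Feel the long go end in until it is fully home, the handle's shoulder against the block, draw it out, then set the short no-go end squarely on a mouth of the bore, inside the recess, and press with steady light hand pressure (about 10 N) for a good second to confirm that it will not enter. Never force or knock the gauge (stay well below 20 N), never drop it or put it on the bench, leave everything else alone, and finish with the gauge lying in both notches of its rest again.

Things in the scene. Friction and masses are not known exactly. Their poses are not given: they have to be found in the camera images.
- gauge: double-ended plug gauge, 136 mm long, 0.16 to 0.29 kg, steel ends on a round aluminium handle, lying in the rest. Origin at the centre of the handle, own x along the axis towards the go end. Handle 24 mm in diameter, from -45 to +45 mm along x, flat shoulder at each end. Go end (long, thin) +45 to +77 mm, no-go end (short, thick) -45 to -59 mm. Grip it from above across mid-handle, 60 N or more
- go_mid (a point): point on the axis of the go end, 14 mm ahead of the handle's shoulder (+59 mm along the gauge's x): it is midway along the bore when the go end is fully home. Go end 18 mm in diameter, 32 mm long, its last 2 mm slightly tapered (to 17 mm, then the edge broken to 15 mm)
- nogo_face (a point): centre of the flat end face of the no-go end (-59 mm along the gauge's x). No-go end 22 mm in diameter, 14 mm long
- vise: small grey bench vise fixed to the bench with the bronze bearing block clamped in it, origin on the bench under the middle of the jaws' gap, own x from the screw's handle to the rear, own y along the bore. Jaws 64 mm wide (along y), tops 90 mm above the bench, 15 to 35 mm below the bore's axis. T-handle up to 98 mm in front, anvil up to 96 mm behind. Fixed rigidly
- bore_nominal (a point): point of the vise where the middle of the bore lies on average, 115 mm above the bench, own y along the bore. The block was clamped by hand: the real bore is level and centred here in x and y, but up to 10 mm higher or lower, which is not measured. Bore 19 mm in diameter, 28 mm long, right through; at both ends a flat round recess 27 mm wide, 3 mm deep in the block's face; sharp edges
- block_top_nominal (a point): average centre of the block's flat top, always 19 mm above the bore's axis, so also up to 10 mm higher or lower. Block 50 mm (x) by 34 mm (y, along the bore) by 60 mm high. Both faces are open: either may be used for each end of the gauge. Home, the go end's shoulder is on the floor of the recess, 3 mm inside the face, 14 mm from the bore's middle; the no-go end also stops there
- rest: wooden gauge rest fixed to the bench, base 134 (own x) by 66 by 12 mm high, two upright boards 10 mm thick, 60 mm wide, 57 mm high at x = -37 and +37 mm, each with a 90 degree V notch open upwards, 38 mm wide at the top, its lowest point 38 mm above the bench. 64 mm between the boards are free for the fingers. Origin on the bench under its centre
- rest_seat (a point): where the gauge's origin lies when its handle rests in both notches: 55 mm above the bench over the centre of the rest; own x along the notches' line. The gauge may lie either way round
- dish: small empty steel dish, 64 mm wide, 16 mm high, on the bench between vise and rest; origin at the centre of its underside
- reamer: hand reamer lying on the bench, 163 mm long, 17 mm thick; origin under about its middle, own x along it towards the fluted end
- spare_block: a second bronze bearing block, the same as the one in the vise, lying flat on the bench with its hole upright, 50 x 60 x 34 mm high; not to be gauged; origin at the centre of its underside
- pliers: pliers lying on the bench, 145 mm long, 14 mm high; origin near the rivet, on the bench
- file: flat file with a wooden handle, lying, 235 mm long, 18 mm high; origin on the bench where handle and blade meet
- band: plain brass finger ring standing flat on the bench, 24 mm wide, 12 mm high; origin at the centre of its underside
- brick: pale soldering brick, 100 x 70 x 30 mm high; origin at the centre of its underside
- mug: white mug, 80 mm wide, 85 mm high; origin at the centre of its underside
Things that resemble listed ones, but are neither listed nor needed, are in the scene too. Leave any blue or red look-alike of the gauge alone.

How it is judged:
On the way, in this order (a step that is already met when the one before it is completed fails the run):
1. the go end is fully home in the bore: its point go_mid within 2.5 mm of midway along the bore, axes within 0.05 rad (y of go_mid in the frame of vise between -0.0025 and 0.0025 m and x of go_mid in the frame of vise between -0.004 and 0.004 m and z of go_mid in the frame of vise between 0.101 and 0.129 m and angle between the x axis of gauge and the y axis of vise, either way round below 0.05 rad), for 0.2 s.
2. the no-go end stands in the recess at a mouth of the bore (its face within 2 mm of the recess's floor), square to it within 0.08 rad, pressed with 5 N or more for 0.6 s ((y of nogo_face in the frame of vise between 0.012 and 0.0156 m or y of nogo_face in the frame of vise between -0.0156 and -0.012 m) and x of nogo_face in the frame of vise between -0.004 and 0.004 m and z of nogo_face in the frame of vise between 0.101 and 0.129 m and angle between the x axis of gauge and the y axis of vise, either way round below 0.08 rad and contact force between gauge and vise above 5 N), for 0.6 s.
At the end, for the whole second after the job is handed in: the gauge lies at rest in both notches of its rest, either way round: its origin within 12 mm of rest_seat horizontally and 51 to 59 mm above the bench, its axis within 0.08 rad of the notches' line; fingers clear (horizontal distance between gauge and rest_seat below 0.012 m and height (world z) of gauge between 0.051 and 0.059 m and angle between the x axis of gauge and the x axis of rest_seat, either way round below 0.08 rad and linear speed of gauge below 0.02 m/s); the robot touches nothing.
It fails at once if the gauge pressed or knocked against the block or the vise with more than 20 N (contact force between gauge and vise above 20 N).
It fails at once if the gauge dropped or put on the bench (its origin lower than 40 mm) (height (world z) of gauge below 0.04 m).
It fails at once if another thing on the bench moved by more than 15 mm (distance of any of dish, reamer, spare_block, pliers, file, band, brick, mug from where it was at the start of the episode above 0.015 m).
It also fails if it takes over 72 s, if anything falls off the work surface, if the arm or the gripper's body presses on something with over 40 N, if the wrist force passes 120 N, or if a joint passes its speed limit or range.

ROBOT

A 7-joint arm with a two-finger parallel gripper is mounted at the origin on the work surface. World frame = base frame: x ahead of the robot, y to its left, z up, the work surface at z = 0. Lengths are in m, angles in rad, forces in N, time in s.
With the tool pointing down it reaches from about 0.425 to 0.925 m from the base axis. Payload 6.8 kg.
Tool frame: the origin (TCP) lies at the very end of the fingers, on their centre line; the grasp point (between the pads) lies 19 mm behind it; z points along the fingers, y is the line along which they close (so a half turn about z gives the same grasp; the last joint's range is limited). The gripper opens to 85 mm and grips with 20 to 120 N. Pads are 22 mm wide; open, the fingers measure 114 mm over their backs; the gripper's body (76 mm by 85 mm) begins 54 mm behind the grasp point. The pads swing forward as they close: fully open they stand 13 mm farther back than shut.
Start: joints at [-1.244, 0.477, 0.022, 1.555, -0.011, 1.109, -0.083], TCP at [0.284, 0.612, 0.231] pointing down, gripper open.
Joint ranges: [-2.96, 2.96], [-0.34, 2.1], [-1.41, 1.46], [0.24, 2.44], [-1.37, 4.51], [0.17, 1.92], [-2.96, 2.96]. Speed limits (rad/s): [2.39, 2.39, 3.14, 3.14, 3.14, 3.14, 3.14].

INTERFACE

Orientations are given as a rotation vector (axis times angle).
In Python, from bench import r gives the robot as it stands.
- The arm moves only by the tool play_rows, never from a script. Its argument "targets" is text: rows parted by semicolons, each of 5 numbers parted by spaces: the closure, from -1 (fully open) to 1 (shut), then the shift along the tool's x, y, z in m, then the turn about the tool's z in rad. In form: gripper dx dy dz spin; .... A call has 1 to 8 rows; each row is the pose to reach, as a shift and turn from the pose commanded when the call began, along the tool's axes at that moment; what a row does not reach only later rows make up. A row lasts 1/12 s, in which the tool goes at most 41.7 mm and 7.16 degrees, less where a joint would pass 70% of its speed; a pose out of reach is approached as far as the arm can. A call with a gripper value outside its range is refused whole. The fingers move at their own pace and stop on an object; "squeeze" is the grip in N (left out, the last holds). Time passes only in rows, so rows that repeat a pose let the fingers close. It gives the time, the measured TCP pose, the force, the opening and the grip force at its end, in the units of the state.
- r.get_obs(): the state, without advancing time (a new reading comes with each control period).
- r.grab_frame(name): name is "scene" or "top"; returns the picture (420x560x3 uint8, red, green, blue); there is no depth.
- r.camera_info(name): a dict with "fov_y" (degrees; the focal length in pixels is half the picture's height over the tangent of half this angle, whatever the lens; pixels are square), "cx", "cy" (the principal point, pixels), "k1" (the pictures are not rectified: a ray, as slopes to the right and down, at radius r is drawn at 1 + k1 r^2 times it, then the intrinsics apply), "position" and "rotation" of the camera in the world. Camera axes: x right, y down, z forward; pixel columns grow to the right and rows downward; lengths in m; the calibration is good to about 2 mm. A picture is of the moment at which its call begins. camera_info takes no time and is no camera call.
- r.hand_in(): hands the job in; it is judged then, once.
The state is a dict: "clock": time; "joints": joint angles; "qvel": joint speeds; "tau": joint torques, N m; "tcp_pos": TCP position; "orientation": TCP orientation; "contact_force": force on the tool from outside, world axes, zero at the start; "moment": the same for the moment, N m; "grip_width": finger opening in m; "gripper_force": force on a finger pad.
Only numpy, scipy, OpenCV 4.12 (cv2) and the standard library are available. Lean on these libraries where they do the work, as an engineer would, in place of code of your own. Each camera call takes 0.05 s, during which the arm holds its last target. There are 200 camera calls.

## Working session

There is one attempt and no reset: what is moved stays moved. The work goes in short steps, Python scripts to look and compute and a tool call to move; the robot and the scene stay as the last step left them, time stands still between calls to the robot, and variables do not carry over. Pictures are saved under pics/ and viewed, at most 10 in all, crops included, and the job is handed in when it is done.

Besides the shell and the picture viewer there is one more tool, called after "Call:" in YAML: its name, and indented under it one key for each argument. play_rows: Moves the arm, as the interface text tells. Its arguments: {"type":"object","properties":{"targets":{"type":"string"},"squeeze":{"type":"number"}},"required":["targets"]}

```bash
mkdir -p pics; ls; python3 - <<'E'
from bench import r
import cv2,numpy as np
for n in("scene","top"):
    f=r.grab_frame(n); cv2.imwrite(f"pics/{n}0.png",f[:,:,::-1]); print(n,r.camera_info(n))
print(r.get_obs())
E
```

```text
pics
scene {'fov_y': 48.23996021607422, 'cx': 278.96229899128616, 'cy': 206.14839433718498, 'k1': 0.04898537962941762, 'position': array([1.13160884, 0.32030313, 1.0620223 ]), 'rotation': array([-1.38940783, -2.37998107,  0.73850144])}
top {'fov_y': 44.55904142425905, 'cx': 280.87085341795324, 'cy': 215.11136790918795, 'k1': -0.1417611801649859, 'position': array([ 0.43369843, -0.00232214,  1.53900098]), 'rotation': array([-2.16334583,  2.18841185, -0.07117414])}
{'clock': 0.1, 'joints': array([-1.2440797 ,  0.47776459,  0.0223688 ,  1.55633691, -0.01150459,
        1.10928952, -0.08309553]), 'qvel': array([-5.16093492e-04, -2.18008553e-03, -7.48039050e-04, -3.07500709e-03,
       -6.59711472e-06, -2.08756407e-04,  5.95059671e-04]), 'tau': array([ 4.89112252e-03, -5.97755671e+01,  1.61414500e+00, -2.81952095e+01,
        1.29016803e-02,  5.14056665e-03,  2.18862262e-07]), 'tcp_pos': array([0.28414141, 0.61170223, 0.23039844]), 'orientation': array([-6.77591284e-01, -3.06741145e+00,  2.59742023e-03]), 'contact_force': array([0.41696161, 0.34251686, 0.09459464]), 'moment': array([ 0.0008873, -0.0519248, -0.0269206]), 'gripper_force': 0.0, 'grip_width': 0.08549852546038683}
```

View pics/scene0.png

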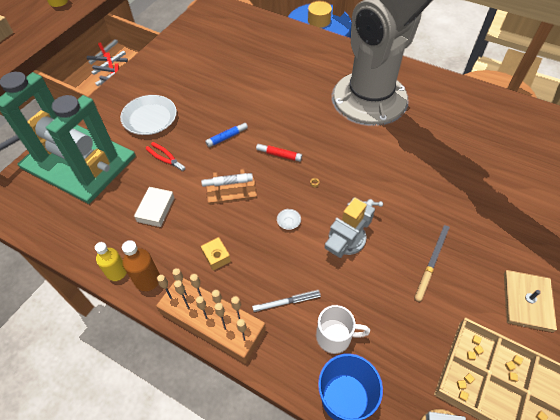

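View pics/top0.png

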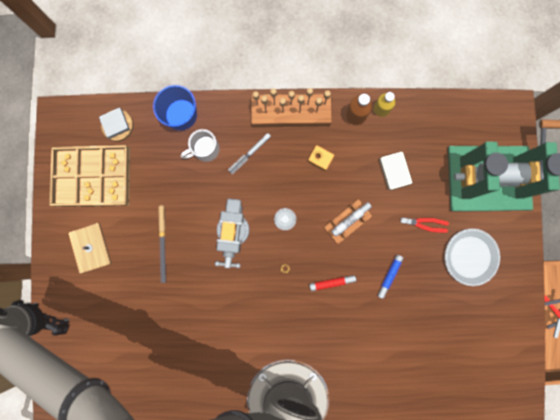

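```bash
cat > h.py <<'E'
import numpy as np,cv2
from scipy.spatial.transform import Rotation as R
from bench import r
def cam(n):
    c=r.camera_info(n); f=210/np.tan(np.radians(c["fov_y"])/2)
    K=np.array([[f,0,c["cx"]],[0,f,c["cy"]],[0,0,1.]]); return K,np.array([c["k1"],0,0,0.]),c["position"],R.from_rotvec(c["rotation"])
def onz(n,uv,z):
    K,d,p,rot=cam(n); q=cv2.undistortPoints(np.float64(uv).reshape(-1,1,2),K,d)[:,0]
    v=rot.apply(np.c_[q,np.ones(len(q))]); return p+v*((z-p[2])/v[:,2])[:,None]
def proj(n,P):
    K,d,p,rot=cam(n); rv=rot.inv().as_rotvec(); return cv2.projectPoints(np.float64(P).reshape(-1,1,3),rv,-rot.inv().apply(p),K,d)[0][:,0]
E
python3 - <<'E'
from h import *
s=cv2.imread("pics/scene0.png");t=cv2.imread("pics/top0.png")
def c(i,x,y,w=80,h=60): return cv2.resize(i[y:y+h,x:x+w],(400,300),interpolation=cv2.INTER_CUBIC)
cv2.imwrite("pics/crop1.png",np.vstack([np.hstack([c(s,190,160),c(s,310,193)]),np.hstack([c(t,310,190),c(t,190,200,100,75)])]))
print(onz("top",[(350,218),(230,232),(285,218)],0.055), onz("scene",[(228,180),(355,210)],0.055))
E
```

```text
[[ 0.5384287  -0.18553023  0.055     ]
 [ 0.5018285   0.16356185  0.055     ]
 [ 0.54070604  0.00334397  0.055     ]] [[ 0.53534746 -0.18790726  0.055     ]
 [ 0.45713529  0.15081873  0.055     ]]
```

View pics/crop1.png

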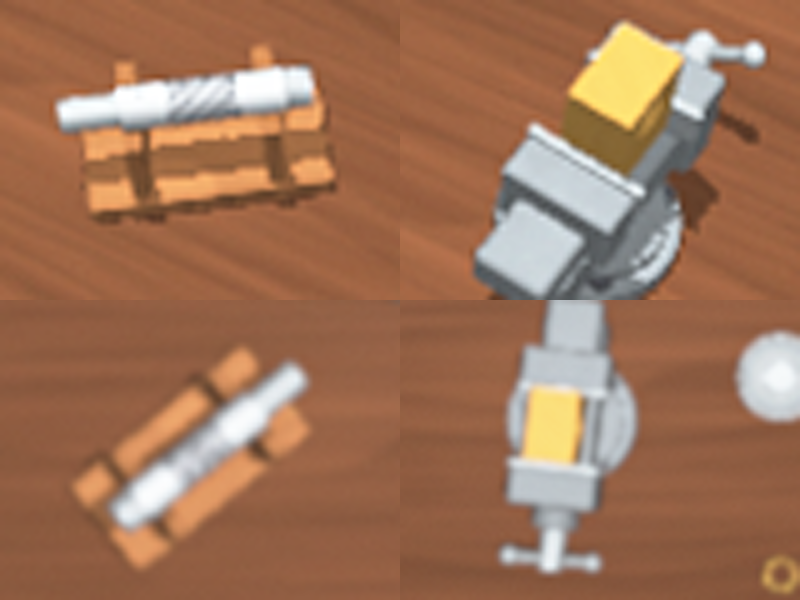

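```bash
cat > m.py <<'E'
from h import *
def blob(n,img,box,fn,z,S=8):
    x,y,w,h=box; im=cv2.resize(img[y:y+h,x:x+w],None,fx=S,fy=S,interpolation=cv2.INTER_CUBIC)
    m=fn(im.astype(np.float32)).astype(np.uint8)
    k,l,st,_=cv2.connectedComponentsWithStats(m); i=1+st[1:,4].argmax()
    v,u=np.nonzero(l==i); P=onz(n,np.c_[(u+.5)/S-.5+x,(v+.5)/S-.5+y],z)[:,:2]
    c=P.mean(0); e,V=np.linalg.eigh(np.cov((P-c).T)); a=V[:,1]; a=a*np.sign(a[0])
    t=(P-c)@a; s=(P-c)@[-a[1],a[0]]
    print(n,"c",c.round(4),"ang",round(np.degrees(np.arctan2(a[1],a[0])),2),"L",np.sqrt(12*e[1]).round(4),"W",np.sqrt(12*e[0]).round(4),"ends",(c+a*t.max()).round(4),(c+a*t.min()).round(4),"skew",(t**3).mean()/t.std()**3)
    return c,a
white=lambda im:(im.min(2)>130)
yel=lambda im:(im[...,2]>190)&(im[...,1]>140)&(im[...,2]-im[...,0]>70)
E
python3 - <<'E'
from m import *
s=cv2.imread("pics/scene0.png")[:,:,:];t=cv2.imread("pics/top0.png")
for n,im,b in(("top",t,(325,195,55,50)),("scene",s,(190,160,80,50))):
    blob(n,im,b,white,.055)
for z in(.124,.134,.144):
  for n,im,b in(("top",t,(210,210,40,40)),("scene",s,(330,190,50,45))): blob(n,im,b,yel,z)
o=lambda im:(im[...,2]-im[...,0]>70)
blob("top",t,(315,190,70,60),lambda im:(im[...,2]>150),.05)
E
```

```text
top c [ 0.5345 -0.1882] ang -51.79 L 0.1346 W 0.0226 ends [ 0.5795 -0.2454] [ 0.4926 -0.135 ] skew 0.06474500325002355
scene c [ 0.5331 -0.1909] ang -51.86 L 0.1351 W 0.0258 ends [ 0.5777 -0.2476] [ 0.4914 -0.1377] skew 0.05995972330348264
top c [0.5015 0.1622] ang -5.78 L 0.0479 W 0.0375 ends [0.527  0.1596] [0.477  0.1647] skew 0.012818661408174094
scene c [0.4974 0.1591] ang -5.8 L 0.0522 W 0.0356 ends [0.5233 0.1565] [0.4698 0.1619] skew -0.03169880588113502
top c [0.501 0.161] ang -5.78 L 0.0475 W 0.0373 ends [0.5263 0.1585] [0.4767 0.1635] skew 0.012818661408181513
scene c [0.5042 0.1608] ang -5.8 L 0.0516 W 0.0352 ends [0.5298 0.1582] [0.4768 0.1636] skew -0.03169880588112507
top c [0.5006 0.1599] ang -5.78 L 0.0472 W 0.037 ends [0.5256 0.1573] [0.4764 0.1623] skew 0.01281866140817
scene c [0.5109 0.1625] ang -5.8 L 0.0511 W 0.0348 ends [0.5363 0.16  ] [0.4839 0.1653] skew -0.03169880588112762
top c [ 0.5348 -0.2053] ang -63.8 L 0.1591 W 0.0763 ends [ 0.5754 -0.2878] [ 0.4954 -0.1251] skew -0.053571976361612705
```

```bash
cat >> h.py <<'E'
def d(x,y,z,yaw=None):
    "tool shift to a world target; yaw = wanted angle (deg) of tool y, mod 180"
    o=r.get_obs(); q=R.from_rotvec(o["orientation"]); yt=q.apply([0,1,0]); a=np.degrees(np.arctan2(yt[1],yt[0]))
    s=0 if yaw is None else -((yaw-a+90)%180-90)
    print("t",o["clock"].round(2) if hasattr(o["clock"],"round") else o["clock"],"tcp",o["tcp_pos"].round(4),"yaw",round(a,2),"tilt",q.apply([0,0,1])[:2].round(4),"F",o["contact_force"].round(2),"M",o["moment"].round(2),"w",round(o["grip_width"],4))
    print(" shift",q.inv().apply(np.array([x,y,z])-o["tcp_pos"]).round(4),"spin",round(np.radians(s),3), "J",o["joints"].round(2))
E
python3 -c "
from h import *
d(.501,.161,.155,38.2)"
```

```text
t 0.1 tcp [0.2841 0.6117 0.2304] yaw 65.09 tilt [-0.0006 -0.0016] F [0.42 0.34 0.09] M [ 0.   -0.05 -0.03] w 0.0855
 shift [-0.3865 -0.3173  0.076 ] spin 0.469 J [-1.24  0.48  0.02  1.56 -0.01  1.11 -0.08]
```

Call:
play_rows:
  targets: "1 -0.03 -0.025 0.005 0.06; 1 -0.06 -0.05 0.01 0.12; 1 -0.09 -0.074 0.01 0.18; 1 -0.12 -0.098 0.02 0.24; 1 -0.15 -0.123 0.02 0.30; 1 -0.18 -0.148 0.02 0.36; 1 -0.21 -0.172 0.02 0.42; 1 -0.24 -0.197 0.02 0.469"
  squeeze: 70

```text
clock: 0.77
tcp_pos: [0.4193, 0.3306, 0.2111]
orientation: [-1.376, -2.824, 0.001]
contact_force: [0.3, -0.3, 0.5]
grip_width: 0.0
gripper_force: 0.0
```

```bash
python3 -c "
from h import *
d(.501,.161,.150,38.2)"
```

```text
t 0.7667 tcp [0.4193 0.3306 0.2111] yaw 38.05 tilt [-0.0004 -0.0002] F [ 0.33 -0.33  0.54] M [ 0.03 -0.05 -0.  ] w 0.0
 shift [-0.1839 -0.0402  0.0611] spin -0.003 J [-0.95  0.27  0.2   1.93 -0.06  0.95 -0.06]
```

Call:
play_rows:
  targets: "1 -0.035 -0.008 0.01 0; 1 -0.07 -0.016 0.02 0; 1 -0.105 -0.024 0.03 0; 1 -0.14 -0.032 0.04 0; 1 -0.17 -0.037 0.05 0; 1 -0.184 -0.040 0.06 0; 1 -0.184 -0.040 0.063 0; 1 -0.184 -0.040 0.0645 0"

```text
clock: 1.43
tcp_pos: [0.501, 0.1622, 0.1459]
orientation: [-1.374, -2.824, 0.002]
contact_force: [0.4, 0.2, 0.5]
grip_width: -0.0002
gripper_force: 0.0
```

Call:
play_rows:
  targets: "1 0 0 0.001 0; 1 0 0 0.002 0; 1 0 0 0.003 0; 1 0 0 0.004 0; 1 0 0 0.005 0; 1 0 0 0.006 0; 1 0 0 0.007 0; 1 0 0 0.008 0"

```text
clock: 2.1
tcp_pos: [0.5014, 0.1632, 0.1387]
orientation: [-1.372, -2.826, -0.0]
contact_force: [-0.8, -0.5, -0.3]
grip_width: 0.0001
gripper_force: 0.0
```

Call:
play_rows:
  targets: "1 0 0 0.001 0; 1 0 0 0.002 0; 1 0 0 0.003 0; 1 0 0 0.004 0; 1 0 0 0.005 0; 1 0 0 0.005 0"

```text
clock: 2.6
tcp_pos: [0.5013, 0.1631, 0.1336]
orientation: [-1.372, -2.826, 0.0]
contact_force: [0.2, -0.8, 0.4]
grip_width: 0.0003
gripper_force: 0.0
```

Call:
play_rows:
  targets: "1 0 0 0.001 0; 1 0 0 0.002 0; 1 0 0 0.003 0; 1 0 0 0.004 0; 1 0 0 0.004 0"

```text
clock: 3.02
tcp_pos: [0.5015, 0.1632, 0.131]
orientation: [-1.372, -2.826, -0.001]
contact_force: [-5.2, -2.1, 14.1]
grip_width: -0.0
gripper_force: 7.0
```

```bash
python3 -c "
from h import *
d(.530,-.1845,.14,38.2)"
```

```text
t 3.0167 tcp [0.5015 0.1632 0.131 ] yaw 38.2 tilt [-0.0001  0.0006] F [-5.25 -2.12 14.08] M [-0.35  1.11 -0.07] w -0.0
 shift [-0.2908 -0.1926 -0.0092] spin 0.0 J [-0.64  0.37  0.26  2.01 -0.13  0.78  0.36]
```

Call:
play_rows:
  targets: "0 0 0 -0.02 0; -1 -0.033 -0.022 -0.025 0; -1 -0.066 -0.044 -0.025 0; -1 -0.099 -0.066 -0.025 0; -1 -0.132 -0.088 -0.025 0; -1 -0.165 -0.11 -0.025 0; -1 -0.198 -0.132 -0.025 0; -1 -0.23 -0.154 -0.025 0"

```text
clock: 3.68
tcp_pos: [0.5226, -0.1149, 0.1549]
orientation: [1.372, 2.826, 0.0]
contact_force: [0.5, 0.3, 0.1]
grip_width: 0.0853
gripper_force: 0.0
```

Call:
play_rows:
  targets: "-1 -0.03 -0.02 0.01 0; -1 -0.06 -0.038 0.015 0; -1 -0.06 -0.038 0.015 0; -1 -0.06 -0.038 0.015 0"

```text
clock: 4.02
tcp_pos: [0.5293, -0.1861, 0.1394]
orientation: [-1.379, -2.823, 0.002]
contact_force: [0.3, 0.7, -0.6]
grip_width: 0.0857
gripper_force: 0.0
```

```bash
python3 -c "
from h import *
d(.530,-.1845,.036,38.2)
f=r.grab_frame('scene')[:,:,::-1];t=r.grab_frame('top')[:,:,::-1]
c=lambda i,x,y:cv2.resize(i[y:y+90,x:x+120],(400,300),interpolation=cv2.INTER_CUBIC)
cv2.imwrite('pics/hov.png',np.hstack([c(f,170,120),c(t,290,170)]))"
```

```text
t 4.0167 tcp [ 0.5293 -0.1861  0.1394] yaw 37.94 tilt [-0.0008 -0.0009] F [ 0.29  0.73 -0.55] M [ 0.02 -0.02 -0.05] w 0.0857
 shift [0.0008 0.0017 0.1034] spin -0.005 J [-0.07  0.42  0.37  1.94 -0.2   0.82  1.07]
```

View pics/hov.png

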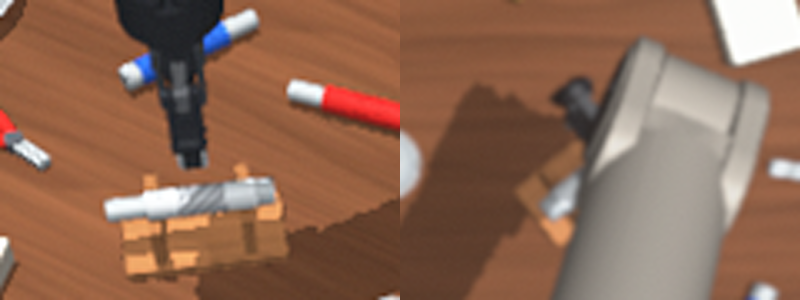

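Call:
play_rows:
  targets: "-1 0.001 0.002 0.03 0; -1 0.001 0.002 0.06 0; -1 0.001 0.002 0.08 0; -1 0.001 0.002 0.095 0; -1 0.001 0.002 0.103 0; -1 0.001 0.002 0.103 0; -0.2 0.001 0.002 0.103 0; 0 0.001 0.002 0.103 0"

```text
clock: 4.78
tcp_pos: [0.5319, -0.1811, 0.0379]
orientation: [1.37, 2.825, 0.001]
contact_force: [-0.5, -1.1, 0.5]
grip_width: 0.0639
gripper_force: 0.0
```

Call:
play_rows:
  targets: "0.3 0 0 0 0; 0.4 0 0 0 0; 0.5 0 0 0 0; 0.7 0 0 0 0; 0.9 0 0 0 0; 1 0 0 0 0; 1 0 0 0 0"
  squeeze: 70

```text
clock: 5.37
tcp_pos: [0.5301, -0.1827, 0.0377]
orientation: [-1.373, -2.825, 0.001]
contact_force: [-4.5, -2.6, 9.5]
grip_width: 0.0218
gripper_force: 68.1
```

```bash
python3 -c "
from h import *
d(.530,-.1845,.2,38.2)"
```

```text
t 5.3667 tcp [ 0.5301 -0.1827  0.0377] yaw 38.15 tilt [-0.0006 -0.0007] F [-4.52 -2.58  9.47] M [-0.35  0.95  0.05] w 0.0218
 shift [-0.0013 -0.0013 -0.1623] spin -0.001 J [-0.01  0.57  0.3   1.99 -0.28  0.62  1.14]
```

Call:
play_rows:
  targets: "1 0 0 -0.005 0; 1 0 0 -0.015 0; 1 0 0 -0.04 0; 1 0 0 -0.075 0; 1 0 0 -0.11 0; 1 0 0 -0.145 0; 1 0 0 -0.162 0; 1 0 0 -0.162 0"

```text
clock: 6.03
tcp_pos: [0.5335, -0.1822, 0.2039]
orientation: [1.368, 2.819, 0.004]
contact_force: [1.4, -0.6, -3.9]
grip_width: 0.0218
gripper_force: 68.9
```

```bash
python3 -c "
from h import *
d(.5115,.2645,.2,-5.8)"
```

```text
t 6.0333 tcp [ 0.5335 -0.1822  0.2039] yaw 38.21 tilt [ 0.0086 -0.0011] F [ 1.36 -0.6  -3.88] M [-0.04 -0.02  0.03] w 0.0218
 shift [0.3647 0.259  0.0033] spin 0.768 J [-0.1   0.33  0.4   1.88 -0.16  0.95  1.04]
```

Call:
play_rows:
  targets: "1 0.028 0.02 0 0.06; 1 0.056 0.04 0 0.12; 1 0.084 0.06 0 0.18; 1 0.112 0.08 0 0.24; 1 0.14 0.1 0 0.3; 1 0.168 0.12 0 0.36; 1 0.196 0.14 0 0.42; 1 0.224 0.16 0 0.48"

```text
clock: 6.7
tcp_pos: [0.5167, 0.0952, 0.1979]
orientation: [-2.007, -2.415, 0.002]
contact_force: [1.9, -0.2, -2.6]
grip_width: 0.0218
gripper_force: 68.9
```

```bash
python3 -c "
from h import *
d(.5115,.2645,.2,-5.8)"
```

```text
t 6.7 tcp [0.5167 0.0952 0.1979] yaw 10.55 tilt [-0.0017 -0.0003] F [ 1.91 -0.25 -2.64] M [ 0.03 -0.05  0.03] w 0.0218
 shift [ 0.1674  0.0258 -0.0021] spin 0.285 J [-0.62  0.28  0.38  1.97 -0.13  0.92  0.01]
```

Call:
play_rows:
  targets: "1 0.03 0.005 0 0.06; 1 0.06 0.01 0 0.12; 1 0.09 0.014 0 0.18; 1 0.12 0.019 0 0.24; 1 0.15 0.023 0 0.288; 1 0.163 0.025 0 0.288; 1 0.163 0.025 0 0.288; 1 0.163 0.025 0 0.288"

```text
clock: 7.37
tcp_pos: [0.5114, 0.2584, 0.1978]
orientation: [2.328, 2.109, -0.003]
contact_force: [0.1, -0.7, -2.8]
grip_width: 0.0218
gripper_force: 68.9
```

```bash
python3 -c "
from h import *
d(.5115,.2645,.0947,-5.8)"
```

```text
t 7.3667 tcp [0.5114 0.2584 0.1978] yaw -5.64 tilt [-0.0016 -0.0015] F [ 0.1  -0.72 -2.83] M [-0.   -0.01  0.01] w 0.0218
 shift [ 0.0062 -0.0004  0.1031] spin 0.003 J [-0.87  0.36  0.38  1.86 -0.16  0.96 -0.53]
```

Call:
play_rows:
  targets: "1 0.006 0 0 0; 1 0.008 0 0.025 0; 1 0.008 0 0.05 0; 1 0.008 0 0.075 0; 1 0.008 0 0.09 0; 1 0.008 0 0.103 0; 1 0.008 0 0.103 0; 1 0.008 0 0.103 0"

```text
clock: 8.03
tcp_pos: [0.5132, 0.2648, 0.0955]
orientation: [2.333, 2.104, -0.003]
contact_force: [0.5, -0.6, -2.4]
grip_width: 0.022
gripper_force: 68.9
```

```bash
python3 -c "
from h import *
d(.5115,.2645,.0947,-5.8)
f=r.grab_frame('scene')[:,:,::-1];t=r.grab_frame('top')[:,:,::-1]
cv2.imwrite('pics/s1.png',f);cv2.imwrite('pics/t1.png',t)
c=lambda i,x,y:cv2.resize(i[y:y+75,x:x+100],(400,300),interpolation=cv2.INTER_CUBIC)
cv2.imwrite('pics/ins.png',np.hstack([c(f,320,170),c(t,160,200)]))"
```

```text
t 8.0333 tcp [0.5132 0.2648 0.0955] yaw -5.89 tilt [-0.0011 -0.0012] F [ 0.5  -0.57 -2.39] M [ 0.03 -0.01 -0.05] w 0.022
 shift [-0.0004 -0.0016  0.0008] spin -0.002 J [-0.84  0.5   0.33  1.92 -0.23  0.75 -0.48]
```

View pics/ins.png

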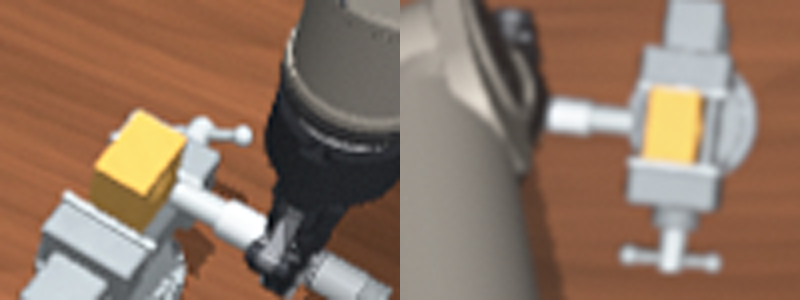

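```bash
python3 - <<'E'
from m import *
s=cv2.imread("pics/scene0.png");t=cv2.imread("pics/top0.png")
for n in("top","scene"): blob(n,t if n=="top" else s,(210,210,40,40) if n=="top" else (330,190,50,45),yel,.131)
s1=cv2.imread("pics/s1.png");t1=cv2.imread("pics/t1.png")
blob("top",t1,(197,218,22,18),lambda im:im.min(2)>120,.112)
blob("scene",s1,(363,215,25,20),lambda im:im.min(2)>130,.112)
o=r.get_obs()["tcp_pos"]; u=np.array([.101,.995]); print("line tcp side", o[:2]-u*.06)
x=np.array([.995,-.101]); print("lat",(o[:2]-[.5013,.161])@x)
E
```

```text
top c [0.5012 0.1614] ang -5.78 L 0.0476 W 0.0373 ends [0.5265 0.1588] [0.4768 0.1639] skew 0.012818661408175346
scene c [0.5021 0.1603] ang -5.8 L 0.0518 W 0.0353 ends [0.5279 0.1577] [0.4747 0.1631] skew -0.03169880588111179
top c [0.5085 0.2205] ang 85.68 L 0.0644 W 0.0249 ends [0.5109 0.2519] [0.5061 0.1885] skew -0.1074567276171788
scene c [0.5062 0.2181] ang 80.62 L 0.0628 W 0.0234 ends [0.5125 0.2562] [0.5006 0.184 ] skew -0.032825063428732495
line tcp side [0.50798819 0.20614018]
lat 0.0020955929900550933
```

Call:
play_rows:
  targets: "1 0 -0.0015 0.0008 0; 1 0 -0.0015 0.0008 0; 1 -0.004 -0.0015 0.0008 0; 1 -0.008 -0.0015 0.0008 0; 1 -0.011 -0.0015 0.0008 0; 1 -0.013 -0.0015 0.0008 0; 1 -0.014 -0.0015 0.0008 0; 1 -0.0145 -0.0015 0.0008 0"

```text
clock: 8.8
tcp_pos: [0.5103, 0.2518, 0.0951]
orientation: [2.331, 2.106, 0.0]
contact_force: [-0.7, 0.7, -2.9]
grip_width: 0.0219
gripper_force: 68.9
```

```bash
cat >> h.py <<'E'
def v():
    o=r.get_obs(); e=o["tcp_pos"]-[.5013,.161,.112-.0173]; X=np.array([.995,-.101]);Y=np.array([.101,.995]); F=o["contact_force"]
    print("lat %.2f along %.2f dz %.2f mm"%tuple(1e3*np.array([e[:2]@X,e[:2]@Y,e[2]])),"F lat %.1f along %.1f z %.1f"%(F[:2]@X,F[:2]@Y,F[2]),"M lat %.2f along %.2f z %.2f"%(o["moment"][:2]@X,o["moment"][:2]@Y,o["moment"][2]),"t",round(float(o["clock"]),2))
E
python3 -c "
from h import *
v();d(.5013,.161,.0947,-5.8)"
```

```text
lat -0.25 along 91.23 dz 0.36 mm F lat -0.8 along 0.7 z -2.9 M lat 0.10 along 0.00 z -0.05 t 8.8
t 8.8 tcp [0.5103 0.2518 0.0951] yaw -5.81 tilt [0.0002 0.0001] F [-0.71  0.73 -2.87] M [ 0.1  -0.01 -0.05] w 0.0219
 shift [-0.0912  0.0003  0.0003] spin -0.0 J [-0.82  0.49  0.33  1.95 -0.23  0.74 -0.46]
```

Call:
play_rows:
  targets: "1 -0.0005 0 0.0003 0; 1 -0.001 0 0.0003 0; 1 -0.0015 0 0.0003 0; 1 -0.0015 0 0.0003 0"

```text
clock: 9.13
tcp_pos: [0.5104, 0.251, 0.0949]
orientation: [2.33, 2.107, 0.002]
contact_force: [1.7, 1.9, -1.7]
grip_width: 0.022
gripper_force: 68.9
```

```bash
python3 -c "
from h import *
v()"
```

```text
lat -0.06 along 90.51 dz 0.18 mm F lat 1.5 along 2.0 z -1.7 M lat 0.43 along -0.19 z 0.09 t 9.13
```

Call:
play_rows:
  targets: "1 -0.0005 0 0 0; 1 -0.001 0 0 0; 1 -0.001 0 0 0"

```text
clock: 9.38
tcp_pos: [0.5104, 0.2505, 0.095]
orientation: [-2.33, -2.107, -0.003]
contact_force: [2.0, 4.2, -2.3]
grip_width: 0.0223
gripper_force: 68.9
```

```bash
python3 -c "
from h import *
v()"
```

```text
lat -0.01 along 90.00 dz 0.33 mm F lat 1.6 along 4.4 z -2.3 M lat 0.90 along -0.32 z 0.12 t 9.38
```

Call:
play_rows:
  targets: "1 0.001 0 0 0; 1 0.001 0.0013 0 0; 1 0.001 0.0013 0 0; 1 0 0.0013 0 0; 1 -0.0005 0.0013 0 0; 1 -0.001 0.0013 0 0; 1 -0.001 0.0013 0 0"

```text
clock: 9.97
tcp_pos: [0.5109, 0.2478, 0.0945]
orientation: [2.331, 2.106, -0.001]
contact_force: [0.3, 0.6, -2.6]
grip_width: 0.0213
gripper_force: 68.9
```

```bash
python3 -c "
from h import *
v()"
```

```text
lat 0.76 along 87.28 dz -0.16 mm F lat 0.2 along 0.6 z -2.6 M lat 0.05 along 0.04 z -0.02 t 9.97
```

Call:
play_rows:
  targets: "1 -0.0006 0 0 0; 1 -0.0012 0 0 0; 1 -0.0018 0 0 0; 1 -0.0024 0 0 0; 1 -0.003 0 0 0; 1 -0.003 0 0 0"

```text
clock: 10.47
tcp_pos: [0.5107, 0.2452, 0.0947]
orientation: [-2.331, -2.106, 0.0]
contact_force: [-0.0, -0.3, -2.6]
grip_width: 0.022
gripper_force: 68.9
```

```bash
python3 -c "
from h import *
v()"
```

```text
lat 0.90 along 84.70 dz -0.03 mm F lat 0.0 along -0.3 z -2.6 M lat 0.04 along -0.00 z 0.03 t 10.47
```

Call:
play_rows:
  targets: "1 -0.0015 0 0 0; 1 -0.003 0 0 0; 1 -0.0045 0 0 0; 1 -0.006 0 0 0; 1 -0.0075 0 0 0; 1 -0.009 0 0 0; 1 -0.0105 0 0 0; 1 -0.0105 0 0 0"

```text
clock: 11.13
tcp_pos: [0.5097, 0.2344, 0.0947]
orientation: [2.331, 2.106, -0.0]
contact_force: [0.6, 0.3, -3.3]
grip_width: 0.0219
gripper_force: 68.9
```

```bash
python3 -c "
from h import *
v();d(.5013,.161,.0947,-5.8)"
```

```text
lat 0.96 along 73.92 dz -0.00 mm F lat 0.6 along 0.4 z -3.3 M lat -0.03 along -0.04 z -0.02 t 11.13
t 11.1333 tcp [0.5097 0.2344 0.0947] yaw -5.82 tilt [-0.0001 -0.0002] F [ 0.64  0.33 -3.28] M [-0.03 -0.04 -0.02] w 0.0219
 shift [-0.0739 -0.0009  0.    ] spin -0.0 J [-0.8   0.48  0.33  1.96 -0.23  0.73 -0.44]
```

Call:
play_rows:
  targets: "1 -0.0015 0 0 0; 1 -0.003 0 0 0; 1 -0.0045 0 0 0; 1 -0.006 0 0 0; 1 -0.0075 0 0 0; 1 -0.009 0 0 0; 1 -0.0105 0 0 0; 1 -0.0115 0 0 0"

```text
clock: 11.8
tcp_pos: [0.5086, 0.2233, 0.0947]
orientation: [-2.331, -2.106, 0.0]
contact_force: [0.7, 0.1, -2.4]
grip_width: 0.022
gripper_force: 68.9
```

```bash
python3 -c "
from h import *
v()"
```

```text
lat 0.94 along 62.69 dz 0.02 mm F lat 0.6 along 0.2 z -2.4 M lat 0.04 along 0.00 z -0.03 t 11.8
```

Call:
play_rows:
  targets: "1 -0.0005 0 0 0; 1 -0.001 0 0 0; 1 -0.0015 0 0 0; 1 -0.002 0 0 0; 1 -0.0025 0 0 0; 1 -0.0025 0 0 0"

```text
clock: 12.3
tcp_pos: [0.5083, 0.2211, 0.0947]
orientation: [-2.331, -2.106, -0.0]
contact_force: [0.1, -0.5, -2.6]
grip_width: 0.0221
gripper_force: 68.9
```

```bash
python3 -c "
from h import *
v()"
```

```text
lat 0.92 along 60.49 dz 0.02 mm F lat 0.1 along -0.5 z -2.6 M lat 0.07 along 0.10 z -0.06 t 12.3
```

Call:
play_rows:
  targets: "1 -0.0005 0 0 0; 1 -0.001 0 0 0; 1 -0.0015 0 0 0; 1 -0.0015 0 0 0"

```text
clock: 12.63
tcp_pos: [0.5083, 0.2209, 0.0949]
orientation: [-2.329, -2.107, -0.003]
contact_force: [0.4, 5.1, -3.1]
grip_width: 0.0217
gripper_force: 68.9
```

Call:
play_rows:
  targets: "1 -0.0005 0 0 0; 1 -0.001 0 0 0; 1 -0.001 0 0 0"

```text
clock: 12.88
tcp_pos: [0.5083, 0.2209, 0.095]
orientation: [-2.328, -2.107, -0.004]
contact_force: [0.9, 7.4, -4.7]
grip_width: 0.0219
gripper_force: 68.8
```

```bash
python3 -c "
from h import *
v()"
```

```text
lat 0.93 along 60.35 dz 0.30 mm F lat 0.2 along 7.4 z -4.7 M lat 1.52 along 0.13 z -0.07 t 12.88
```

Call:
play_rows:
  targets: "1 0 0 0 0; 1 0 0 0 0; 1 0.0005 0 0 0; 1 0.001 0 0 0"

```text
clock: 13.22
tcp_pos: [0.5083, 0.2209, 0.0949]
orientation: [-2.329, -2.107, -0.002]
contact_force: [-0.3, 4.5, -3.1]
grip_width: 0.0224
gripper_force: 68.8
```

```bash
python3 -c "
from h import *
v()
f=r.grab_frame('scene')[:,:,::-1];t=r.grab_frame('top')[:,:,::-1]
c=lambda i,x,y:cv2.resize(i[y:y+60,x:x+80],(400,300),interpolation=cv2.INTER_CUBIC)
cv2.imwrite('pics/home.png',np.hstack([c(f,330,180),c(t,180,205)]))"
```

```text
lat 0.95 along 60.35 dz 0.18 mm F lat -0.8 along 4.4 z -3.1 M lat 0.91 along 0.11 z -0.06 t 13.22
```

View pics/home.png

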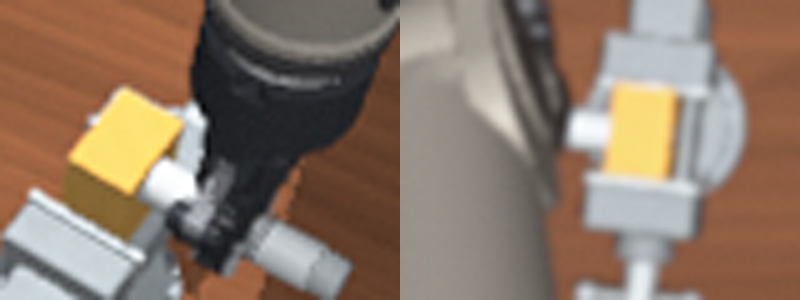

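Call:
play_rows:
  targets: "1 0.003 0 0 0; 1 0.008 0 0 0; 1 0.014 0 0 0; 1 0.02 0 0 0; 1 0.027 0 0 0; 1 0.034 0 0 0; 1 0.042 0 0 0; 1 0.05 0 0 0"

```text
clock: 13.98
tcp_pos: [0.5133, 0.2702, 0.0947]
orientation: [-2.33, -2.107, 0.0]
contact_force: [-0.1, 0.5, -2.4]
grip_width: 0.0218
gripper_force: 68.9
```

Call:
play_rows:
  targets: "1 0.002 0 -0.02 0; 1 0.002 0 -0.05 0; 1 0.002 0 -0.08 0; 1 0.002 0 -0.1 0; 1 0.002 0 -0.1 0"

```text
clock: 14.4
tcp_pos: [0.5161, 0.2731, 0.1994]
orientation: [2.33, 2.106, 0.013]
contact_force: [1.3, -0.0, -2.0]
grip_width: 0.0222
gripper_force: 69.0
```

```bash
python3 -c "
from h import *
v()
# lat .93, along -90
b=np.array([.5013,.161])+.00093*np.array([.995,-.101])-.090*np.array([.101,.995]); print(b)
d(b[0],b[1],.2,-5.8)"
```

```text
lat 3.37 along 113.05 dz 104.69 mm F lat 1.3 along 0.1 z -2.0 M lat 0.11 along -0.04 z -0.01 t 14.4
[0.49313535 0.07135607]
t 14.4 tcp [0.5161 0.2731 0.1994] yaw -5.79 tilt [0.0066 0.0048] F [ 1.29 -0.   -1.99] M [ 0.1  -0.05 -0.01] w 0.0222
 shift [-0.203  -0.0025 -0.0017] spin 0.0 J [-0.89  0.37  0.38  1.84 -0.17  0.95 -0.54]
```

Call:
play_rows:
  targets: "1 -0.025 0 0 0; 1 -0.055 0 0 0; 1 -0.085 0 0 0; 1 -0.115 0 0 0; 1 -0.145 0 0 0; 1 -0.175 0 0 0; 1 -0.203 0 0 0; 1 -0.203 0 0 0"

```text
clock: 15.07
tcp_pos: [0.4916, 0.0629, 0.1939]
orientation: [2.339, 2.097, -0.005]
contact_force: [1.1, -0.3, -3.5]
grip_width: 0.0221
gripper_force: 69.0
```

```bash
python3 -c "
from h import *
v()
d(.4931,.0714,.0947,-5.8)"
```

```text
lat 0.24 along -98.60 dz 99.20 mm F lat 1.2 along -0.2 z -3.5 M lat -0.01 along 0.02 z -0.00 t 15.07
t 15.0667 tcp [0.4916 0.0629 0.1939] yaw -6.24 tilt [-0.002  -0.0027] F [ 1.15 -0.29 -3.5 ] M [-0.01  0.02 -0.  ] w 0.0221
 shift [0.0089 0.0008 0.0992] spin -0.008 J [-0.65  0.24  0.46  2.04 -0.13  0.9  -0.22]
```

Call:
play_rows:
  targets: "1 0.002 0 0 0; 1 0.002 0 0.025 0; 1 0.002 0 0.05 0; 1 0.002 0 0.075 0; 1 0.002 0 0.09 0; 1 0.002 0 0.098 0; 1 0.002 0 0.098 0; 1 0.002 0 0.098 0"

```text
clock: 15.73
tcp_pos: [0.4934, 0.0721, 0.0967]
orientation: [-2.33, -2.108, 0.0]
contact_force: [-0.6, 0.5, -1.9]
grip_width: 0.0222
gripper_force: 69.1
```

```bash
python3 -c "
from h import *
v()
d(.4941,.0804,.0947,-5.8)"
```

```text
lat 1.08 along -89.23 dz 1.96 mm F lat -0.6 along 0.5 z -1.9 M lat -0.03 along 0.04 z 0.02 t 15.73
t 15.7333 tcp [0.4934 0.0721 0.0967] yaw -5.73 tilt [-0.0003 -0.0001] F [-0.57  0.54 -1.94] M [-0.02  0.04  0.02] w 0.0222
 shift [ 0.0083 -0.0001  0.002 ] spin 0.001 J [-0.6   0.4   0.4   2.11 -0.24  0.68 -0.14]
```

Call:
play_rows:
  targets: "1 0 0 0.002 0; 1 0.003 0 0.002 0; 1 0.006 0 0.002 0; 1 0.009 0 0.002 0; 1 0.012 0 0.002 0; 1 0.013 0 0.002 0; 1 0.013 0 0.002 0"

```text
clock: 16.32
tcp_pos: [0.4946, 0.0848, 0.0948]
orientation: [-2.33, -2.107, -0.001]
contact_force: [-1.7, -1.0, -2.6]
grip_width: 0.0219
gripper_force: 69.1
```

```bash
python3 -c "
from h import *
v()"
```

```text
lat 1.00 along -76.50 dz 0.14 mm F lat -1.6 along -1.2 z -2.6 M lat -0.01 along -0.03 z 0.00 t 16.32
```

Call:
play_rows:
  targets: "1 0.0008 0 0 0; 1 0.0016 0 0 0; 1 0.0024 0 0 0; 1 0.0032 0 0 0; 1 0.0038 0 0 0; 1 0.0038 0 0 0"

```text
clock: 16.82
tcp_pos: [0.4949, 0.0881, 0.0947]
orientation: [-2.331, -2.107, -0.0]
contact_force: [0.9, 0.2, -2.9]
grip_width: 0.0218
gripper_force: 69.1
```

```bash
python3 -c "
from h import *
v()"
```

```text
lat 0.95 along -73.15 dz -0.02 mm F lat 0.9 along 0.3 z -2.9 M lat -0.00 along -0.01 z 0.04 t 16.82
```

Inside the recess freely; feel for the floor.

Call:
play_rows:
  targets: "1 0.0005 0 0 0; 1 0.001 0 0 0; 1 0.0015 0 0 0; 1 0.002 0 0 0; 1 0.002 0 0 0"

```text
clock: 17.23
tcp_pos: [0.495, 0.0894, 0.0947]
orientation: [2.331, 2.106, -0.001]
contact_force: [-0.3, -2.9, -2.7]
grip_width: 0.0221
gripper_force: 69.1
```

```bash
python3 -c "
from h import *
v()"
```

```text
lat 0.93 along -71.92 dz -0.05 mm F lat 0.0 along -2.9 z -2.7 M lat -0.48 along 0.03 z -0.06 t 17.23
```

Call:
play_rows:
  targets: "1 0.0004 0 0 0; 1 0.0008 0 0 0; 1 0.0012 0 0 0; 1 0.0014 0 0 0; 1 0.0014 0 0 0; 1 0.0014 0 0 0"

```text
clock: 17.73
tcp_pos: [0.4949, 0.0895, 0.0946]
orientation: [2.332, 2.104, -0.003]
contact_force: [-1.4, -6.7, -1.6]
grip_width: 0.022
gripper_force: 69.1
```

Call:
play_rows:
  targets: "1 0.0004 0 0 0; 1 0.0009 0 0 0; 1 0.0009 0 0 0; 1 0.0009 0 0 0; 1 0.0009 0 0 0; 1 0.0009 0 0 0; 1 0.0009 0 0 0; 1 0.0009 0 0 0"

```text
clock: 18.4
tcp_pos: [0.4948, 0.0895, 0.0945]
orientation: [2.333, 2.103, -0.004]
contact_force: [-1.1, -9.2, -1.5]
grip_width: 0.022
gripper_force: 69.1
```

Call:
play_rows:
  targets: "1 0 0 0 0; 1 0 0 0 0; 1 0 0 0 0; 1 0 0 0 0; 1 0 0 0 0; 1 0 0 0 0; 1 0 0 0 0; 1 0 0 0 0"

```text
clock: 19.07
tcp_pos: [0.4948, 0.0896, 0.0945]
orientation: [2.333, 2.103, -0.004]
contact_force: [-0.0, -9.6, -0.7]
grip_width: 0.0222
gripper_force: 69.1
```

```bash
python3 -c "
from h import *
v();d(.49,.08,.1)"
```

```text
lat 0.77 along -71.73 dz -0.17 mm F lat 1.0 along -9.6 z -0.7 M lat -1.75 along -0.00 z -0.05 t 19.07
t 19.0667 tcp [0.4948 0.0896 0.0945] yaw -5.93 tilt [-0.001  -0.0025] F [-0.02 -9.63 -0.7 ] M [-1.74  0.18 -0.05] w 0.0222
 shift [-0.01   -0.0038 -0.0054] spin 0.0 J [-0.63  0.41  0.4   2.1  -0.24  0.68 -0.17]
```

Call:
play_rows:
  targets: "1 -0.002 0 0 0; 1 -0.005 0 0 0; 1 -0.012 0 0 0; 1 -0.022 0 0 0; 1 -0.032 0 0 0; 1 -0.038 0 -0.02 0; 1 -0.038 0 -0.05 0; 1 -0.038 0 -0.075 0"

```text
clock: 19.73
tcp_pos: [0.4909, 0.0525, 0.1706]
orientation: [-2.333, -2.104, 0.002]
contact_force: [0.3, 0.5, -2.5]
grip_width: 0.0219
gripper_force: 69.1
```

```bash
python3 -c "
from h import *
v();d(.5301,-.1827,.16,38.2)"
```

```text
lat 0.59 along -108.98 dz 75.87 mm F lat 0.2 along 0.5 z -2.5 M lat 0.06 along -0.08 z -0.02 t 19.73
t 19.7333 tcp [0.4909 0.0525 0.1706] yaw -5.92 tilt [-0.0011 -0.0008] F [ 0.26  0.46 -2.47] M [ 0.05 -0.08 -0.02] w 0.0219
 shift [-0.2299  0.0633  0.0107] spin -0.77 J [-0.62  0.27  0.46  2.07 -0.16  0.84 -0.17]
```

Call:
play_rows:
  targets: "1 -0.02 0.005 0 -0.06; 1 -0.05 0.013 0 -0.12; 1 -0.08 0.022 0 -0.18; 1 -0.11 0.03 0 -0.24; 1 -0.14 0.038 0 -0.3; 1 -0.17 0.046 0 -0.36; 1 -0.2 0.055 0 -0.42; 1 -0.225 0.062 0 -0.48"

```text
clock: 20.4
tcp_pos: [0.5298, -0.1791, 0.1697]
orientation: [1.762, 2.601, -0.001]
contact_force: [-0.7, -0.2, -2.1]
grip_width: 0.0219
gripper_force: 69.3
```

Call:
play_rows:
  targets: "1 0 0 0 -0.06; 1 0 0 0 -0.12; 1 0 0 0 -0.18; 1 0 0 0 -0.24; 1 0 0 0 -0.287; 1 0 0 0 -0.287; 1 0 0 0 -0.287"

```text
clock: 20.98
tcp_pos: [0.5298, -0.1764, 0.1696]
orientation: [-1.376, -2.824, -0.0]
contact_force: [-0.3, 0.0, -2.3]
grip_width: 0.0223
gripper_force: 69.2
```

```bash
python3 -c "
from h import *
d(.5301,-.1827,.075,38.2)"
```

```text
t 20.9833 tcp [ 0.5298 -0.1764  0.1696] yaw 38.02 tilt [-0.0004  0.0002] F [-0.31  0.04 -2.33] M [ 0.04  0.01 -0.04] w 0.0223
 shift [-0.0052 -0.0037  0.0946] spin -0.003 J [-0.08  0.37  0.36  1.92 -0.17  0.88  1.03]
```

Call:
play_rows:
  targets: "1 -0.005 -0.004 0 -0.003; 1 -0.005 -0.004 0.03 -0.003; 1 -0.005 -0.004 0.06 -0.003; 1 -0.005 -0.004 0.085 -0.003; 1 -0.005 -0.004 0.1 -0.003; 1 -0.005 -0.004 0.112 -0.003; 1 -0.005 -0.004 0.117 -0.003; 1 -0.005 -0.004 0.117 -0.003"

```text
clock: 21.65
tcp_pos: [0.53, -0.1823, 0.0519]
orientation: [-1.369, -2.826, 0.001]
contact_force: [0.1, -0.2, -1.6]
grip_width: 0.0223
gripper_force: 69.2
```

```bash
python3 -c "
from h import *
d(.5301,-.1827,.0377,38.2)"
```

```text
t 21.65 tcp [ 0.53   -0.1823  0.0519] yaw 38.3 tilt [-0.0014  0.    ] F [ 0.07 -0.22 -1.58] M [ 0.04 -0.01  0.  ] w 0.0223
 shift [-0.0004 -0.0001  0.0142] spin 0.002 J [-0.01  0.54  0.3   1.98 -0.25  0.65  1.12]
```

Call:
play_rows:
  targets: "1 0 0 0.004 0; 1 0 0 0.008 0; 1 0 0 0.01 0; 1 0 0 0.0115 0; 1 0 0 0.013 0; 1 0 0 0.014 0; 1 0 0 0.014 0"

```text
clock: 22.23
tcp_pos: [0.5304, -0.1821, 0.0387]
orientation: [1.369, 2.827, -0.0]
contact_force: [0.1, -0.5, -2.0]
grip_width: 0.0221
gripper_force: 69.2
```

```bash
python3 -c "
from h import *
d(.5301,-.1827,.0377,38.2)"
```

```text
t 22.2333 tcp [ 0.5304 -0.1821  0.0387] yaw 38.33 tilt [ 0.0001 -0.0001] F [ 0.07 -0.51 -1.99] M [-0.03  0.04  0.01] w 0.0221
 shift [-0.0003 -0.0006  0.001 ] spin 0.002 J [-0.    0.57  0.29  1.99 -0.26  0.62  1.12]
```

Call:
play_rows:
  targets: "1 0 0 0.0005 0; 1 0 0 0.001 0; 1 0 0 0.0015 0; 1 0 0 0.0015 0"

```text
clock: 22.57
tcp_pos: [0.5301, -0.1827, 0.0378]
orientation: [1.37, 2.827, -0.0]
contact_force: [-3.6, -1.5, 6.0]
grip_width: 0.0217
gripper_force: 70.2
```

Seated (force reversed). Open gradually, then lift.

Call:
play_rows:
  targets: "0.6 0 0 0 0; 0.4 0 0 0 0; 0.2 0 0 0 0; 0 0 0 0 0; -0.4 0 0 0 0; -1 0 0 0 0; -1 0 0 0 0; -1 0 0 0 0"

```text
clock: 23.23
tcp_pos: [0.5304, -0.182, 0.0371]
orientation: [-1.369, -2.828, -0.0]
contact_force: [0.1, -0.1, -1.0]
grip_width: 0.0853
gripper_force: 0.0
```

Call:
play_rows:
  targets: "-1 0 0 -0.01 0; -1 0 0 -0.03 0; -1 0 0 -0.06 0; -1 0 0 -0.1 0; -1 0 0 -0.13 0; -1 0 0 -0.16 0; -1 0 0 -0.16 0; -1 0 0 -0.16 0"

```text
clock: 23.9
tcp_pos: [0.5316, -0.1824, 0.1997]
orientation: [1.367, 2.823, 0.003]
contact_force: [-1.1, 0.7, -0.1]
grip_width: 0.0852
gripper_force: 0.0
```

```bash
python3 - <<'E'
from m import *
f=r.grab_frame('scene')[:,:,::-1].copy()
blob("scene",f,(190,160,80,50),white,.055)
o=r.get_obs(); print(o["tcp_pos"],o["contact_force"],o["grip_width"])
cv2.imwrite('pics/end.png',cv2.resize(f[130:230,160:300],(560,400),interpolation=cv2.INTER_CUBIC))
E
```

```text
scene c [ 0.5341 -0.1916] ang -52.16 L 0.1364 W 0.025 ends [ 0.5777 -0.2476] [ 0.492  -0.1373] skew 0.0016514875498724896
[ 0.53046424 -0.18196534  0.19794909] [ 0.72697445  0.33828856 -0.59983752] 0.08510884994967631
```

View pics/end.png

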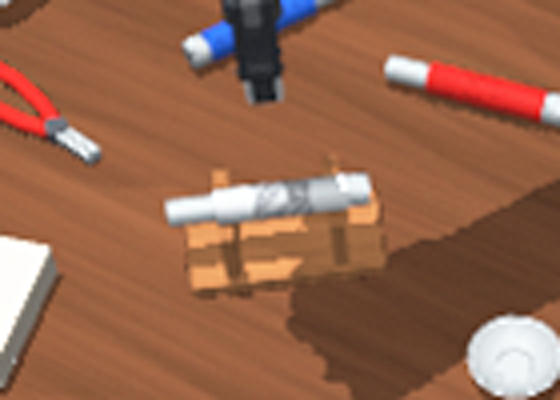

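The picture shows the gauge back in both notches, its ends at the same points as at the start (go tip at crop pixel (170,210), no-go end at (368,187)). The open gripper is well clear above it.

```bash
python3 -c "
from bench import r
print(r.hand_in())"
```

```text
the job is handed in; nothing more can be done
None
```

The bore passed the gauge check and the job is handed in: the go end went fully home, the no-go end was held on the recess floor at about 9.5 N for over a second without entering, and the gauge is back in both notches of its rest (no verdict was returned).

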